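# Lock the camera stand's column at its mark

## Task

Get the countertop camera stand ready for filming: grip its sprung column, push it down until the wide ring mark is level with the top of the clamp, and hold it there. Then, without letting go of the column or letting it creep off the mark, swing the cam lever all the way round to its closed stop, and finish with the column still held in the gripper. Leave the other things on the counter alone.

Things in the scene. Friction and masses are not known exactly. Their poses are not given: they have to be found in the camera images.
- clamp_rim (a point): Centre of the top face of the stand's clamp, on the column's vertical axis, 170 mm above the counter. The stand does not move: round grey base (radius 85 mm, 18 mm thick), dark steel outer tube (radius 18 mm), aluminium clamp collar (radius 24 mm) and on top of it the black cam ring of the lever (radius 26 mm, 12 mm tall), whose flat top face is this height.
- column_top (a point): Centre of the top end of the sliding column, on its axis: a bare round aluminium tube, 28 mm in diameter, black end cap, with a 6 mm thick brass screw standing 7 mm out of the top. It slides up and down in the clamp and can also turn about its own axis. The top end is 55 mm above the wide mark; nothing else is fixed to the tube above the clamp, so it can be gripped anywhere from above.
- column_mark (a point): Centre, on the column's axis, of the wide ring mark: a black band 4 mm tall right round the tube. The other ring marks, every 15 mm above and below it, are thin (1 mm) and grey.
- column (a joint): Height of the wide mark's middle above the clamp's top face, in m: 0 when it is level, positive when the column stands too high. At the start it is 0.050 to 0.070. A lift spring inside pushes the column up (about 7.5 N at the mark); pressing it down to the mark takes about 8 to 11 N, and if it is let go near the mark while the lever is open it rises several centimetres by itself.
- lever_blade (a point): Point on the black cam lever's upright blade, 30 mm out from the column's axis, 18 mm above the clamp's top face. Blade: 8 mm thick, 20 to 40 mm from the axis, 32 mm above that face; a tongue rises from it to 72 mm out and 42 mm up. The lever swings about the column's own axis, so a finger gripping the column close above the clamp meets the blade's side as the gripper turns about the column.
- lever (a joint): Angle of the cam lever in rad: 0 fully open, 1.2 closed against its stop; at the start 0 to 0.2. It grows as the lever swings counter-clockwise seen from above, stays where it is left and needs about 0.12 to 0.28 N m (4 to 9 N at the blade). From about 0.7 on, the cam begins to clamp the column; closed, it holds the column against its spring.
- salt_crock: White lidded salt crock, 98 mm wide, 74 mm tall; origin at the centre of its underside. Bystander.
- pinch_bowl: Small grey bowl, 92 mm wide, 42 mm tall; origin at the centre of its underside. Bystander.
- phone_clamp: Black phone clamp head for the stand, lying on the cutting board, 75 mm by 64 mm, 30 mm tall; origin at the middle of its underside. Bystander.
Not all that is in view belongs to the job. What is meant by the part that bears clamp_rim is not green or purple, and is the smaller of those in its own colour.

How it is judged:
By the outcome, as a careful person would: the job done as asked, in the order asked, and still so for the second after the job is handed in, while the arm keeps its last pose, push and grip.
It also fails if it takes over 40 s, if anything falls off the work surface, if the arm or the gripper's body presses on something with over 40 N, if the wrist force passes 120 N, or if a joint passes its speed limit or range.

## Robot

A 6-joint arm with a two-finger parallel gripper is mounted at the origin on the work surface. World frame = base frame: x ahead of the robot, y to its left, z up, the work surface at z = 0. Lengths are in m, angles in rad, forces in N, time in s.
With the tool pointing down it reaches from about 0.35 to 0.85 m from the base axis. Payload 8.1 kg.
Tool frame: the origin (TCP) lies midway between the tips of the shut fingers; the grasp point (between the pads) lies robot.grip_depth behind it (robot.grip_depth is the distance from the TCP to the grasp point, in m); z points along the fingers, y is the line along which they close (so a half turn about z gives the same grasp; the last joint's range is limited). The gripper opens to 93 mm and grips with 3 to 60 N. Pads are 15 mm wide; open, the fingers measure 128 mm over their backs; the gripper's body (75 mm by 188 mm) begins 65 mm behind the grasp point.
Start: joints at [1.112, 0.13, 1.488, -0, 1.523, -0.085], TCP at [0.219, 0.559, 0.219] pointing down, gripper open.
Joint ranges: [-2.96, 2.96], [-0.89, 2.26], [0.02, 2.5], [-1.34, 4.48], [0, 2.73], [-2.66, 2.66]. Speed limits (rad/s): [2.39, 2.39, 2.79, 3.14, 3.14, 3.14].

## Interface

Orientations are given as a rotation vector (axis times angle).
In Python, from plant import robot gives the robot as it stands.
- The arm moves only by the tool carry_out, never from a script. Its argument "rows" is a list of rows, each a list of 6 numbers: the shift along the tool's x, y, z in m, then the turn, a rotation vector about the tool's x, y, z in degrees. A call has 1 to 12 rows; each row is the pose to reach, as a shift and turn from the pose commanded when the call began, along the tool's axes at that moment; what a row does not reach only later rows make up. A row lasts 1/8 s, in which the tool goes at most 62.5 mm and 10.7 degrees, less where a joint would pass 70% of its speed; a pose out of reach is approached as far as the arm can. A call with a gripper value outside its range is refused whole. "jaw" is the closure in counts, from 0 (fully open) to 255 (shut), set as the call begins (left out, the last holds). The fingers move at their own pace and stop on an object; "force" is the grip in N (left out, the last holds). Time passes only in rows, so rows that repeat a pose let the fingers close. It gives the time, the measured TCP pose, the force, the opening and the grip force at its end, in the units of the state.
- robot.read_state(): the state, without advancing time (a new reading comes with each control period).
- robot.read_camera(name): name is "scene" or "side" or "wrist"; returns the picture (400x640x3 uint8, red, green, blue); there is no depth.
- robot.camera_model(name): a dict with "fx", "fy", "cx", "cy" (pixels), "R" (3x3) and "t" (3): a world point X has camera coordinates R X + t; the wrist camera has in their place "mount" (4x4, takes a point from camera to tool coordinates, whose origin is the TCP and whose axes are the flange's). Camera axes: x right, y down, z forward; pixel columns grow to the right and rows downward; lengths in m; the calibration is good to about 2 mm. The wrist camera is an equidistant fisheye: a pixel r from the principal point sees the ray r / f radians off the axis. A picture is of the moment at which its call begins: read the wrist's pose just before it. camera_model takes no time and is no camera call.
- robot.close_job(): hands the job in; it is judged then, once.
Trained networks look in the newest picture that a camera, given by its name, has taken for a name from the list of things; names that differ only in an ending like _2 or _b are one class to them, and where a whole thing is asked for, a point or a joint stands for the part that bears it (a point fixed in the world has none). Each returns a list of dicts, best first, with "conf" (0 to 1); they miss things now and then, are a little off and sometimes report something else, mostly with a low value. They report only what shows in the picture. A call takes as long as a camera call. They do not tell look-alikes from the thing itself.
- robot.outline_of(camera, target): "pixels" (400x640 bool, what is visible of it) and "pixel" ([column, row] in pixels, amid what is visible of it).
The state is a dict: "t": time; "q": joint angles; "dq": joint speeds; "joint_torque": joint torques, N m; "tool_pos": TCP position; "orientation": TCP orientation; "force": force on the tool from outside, world axes, zero at the start; "wrist_torque": the same for the moment, N m; "opening": finger opening in m; "gripper_force": force on a finger pad.
Only numpy, scipy, OpenCV 4.12 (cv2) and the standard library are available. Lean on these libraries where they do the work, as an engineer would, in place of code of your own. Each camera call takes 0.05 s, during which the arm holds its last target. There are 200 camera calls.

## Working session

There is one attempt and no reset: what is moved stays moved. The work goes in short steps, Python scripts to look and compute and a tool call to move; the robot and the scene stay as the last step left them, time stands still between calls to the robot, and variables do not carry over. Pictures are saved under pics/ and viewed, at most 10 in all, crops included, and the job is handed in when it is done.

Besides the shell and the picture viewer there is one more tool, called by a JSON object that holds its "op" and its "data", one argument or row to a line. carry_out: Moves the arm, as the interface text tells. Its arguments: {"type":"object","properties":{"rows":{"type":"array"},"jaw":{"type":"number"},"force":{"type":"number"}},"required":["rows"]}

```bash
mkdir -p pics; ls; python3 - <<'E'
from plant import robot
import cv2,numpy as np
print(robot.read_state()); print(robot.grip_depth)
ims=[]
for c in("scene","side"):
    im=robot.read_camera(c); cv2.imwrite(f"pics/{c}0.png",im[...,::-1]); 
    m=robot.camera_model(c); print(c,m)
    for n in("clamp_rim","column_top","column_mark","column","lever_blade","lever","salt_crock","pinch_bowl","phone_clamp"):
        try:
            for d in robot.outline_of(c,n)[:4]:
                ys,xs=np.nonzero(d["pixels"]); print(n,round(d["conf"],2),np.round(d["pixel"]),len(xs),(xs.min(),xs.max(),ys.min(),ys.max()) if len(xs) else None)
        except Exception as e: print(n,e)
E
```

```text
pics
{'t': 0.0, 'q': array([ 1.11157754e+00,  1.31153604e-01,  1.48925209e+00,  1.22812367e-05,
        1.52300253e+00, -8.53851678e-02]), 'dq': array([-0.000859  ,  0.00056568, -0.00147069,  0.00233884, -0.00041122,
       -0.00195966]), 'joint_torque': array([-1.58404259e-04, -5.59846902e+01, -4.91754019e+01,  7.67990830e-02,
        3.54353024e-02, -1.34267912e-04]), 'tool_pos': array([0.21882976, 0.55807005, 0.2176069 ]), 'orientation': array([-5.83710857e-01, -3.08637919e+00,  2.74119640e-03]), 'force': array([ 0.58093331,  0.20808852, -0.24450166]), 'wrist_torque': array([0.03468602, 0.02715566, 0.04882282]), 'gripper_force': 0.0, 'opening': 0.09303906219687254}
0.0188
scene {'fx': 497.31382438751854, 'fy': 497.31382438751854, 'cx': 320.8884498706082, 'cy': 195.8165117510804, 'R': array([[-0.84100531,  0.54093593,  0.00991918],
       [ 0.46443519,  0.73122915, -0.49960372],
       [-0.2775068 , -0.41556257, -0.86619728]]), 't': array([ 0.41640235, -0.14079716,  1.69007067])}
clamp_rim 0.96 [352. 102.] 3950 (np.int64(317), np.int64(383), np.int64(40), np.int64(138))
clamp_rim 0
[... 4643 characters left out ...]
t64(324), np.int64(359), np.int64(182), np.int64(197))
lever 0.5 [255. 155.] 221 (np.int64(239), np.int64(264), np.int64(145), np.int64(160))
salt_crock 0.87 [309. 159.] 742 (np.int64(295), np.int64(322), np.int64(147), np.int64(177))
pinch_bowl 0.65 [356. 154.] 414 (np.int64(346), np.int64(371), np.int64(145), np.int64(165))
pinch_bowl 0.45 [375. 369.] 787 (np.int64(352), np.int64(389), np.int64(348), np.int64(387))
pinch_bowl 0.25 [334. 170.] 445 (np.int64(328), np.int64(340), np.int64(150), np.int64(191))
phone_clamp 0.68 [373. 369.] 714 (np.int64(353), np.int64(388), np.int64(349), np.int64(387))
phone_clamp 0.4 [358. 152.] 427 (np.int64(346), np.int64(372), np.int64(145), np.int64(165))
```

View pics/scene0.png

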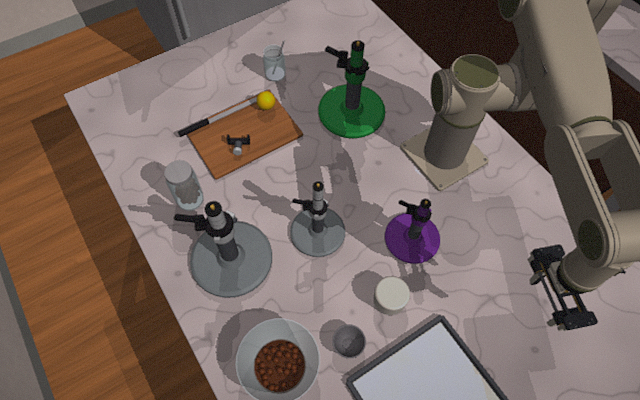

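View pics/side0.png

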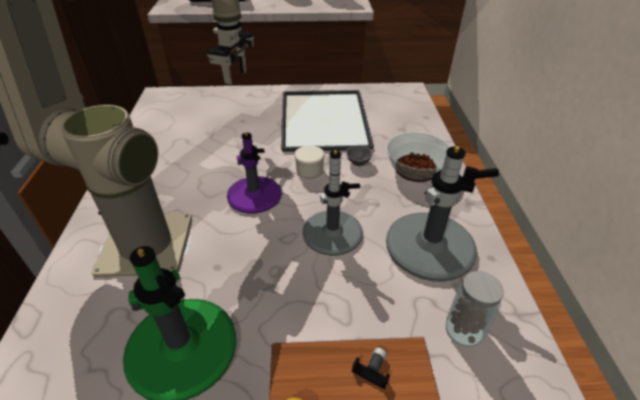

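Four stands: green scene(352,102), purple (412,233), large grey (227,255) and small grey (320,227); in the side view small grey is at (330,224). Green and purple are ruled out, and the small grey is the smaller of the two greys, so it is the one meant. I'll measure it and confirm in one crop.

```bash
cat > h.py <<'E'
import numpy as np,cv2
from plant import robot
def proj(c,X):
    m=robot.camera_model(c); p=np.asarray(X,float)@m["R"].T+m["t"]
    return np.stack([m["fx"]*p[...,0]/p[...,2]+m["cx"],m["fy"]*p[...,1]/p[...,2]+m["cy"]],-1)
def onplane(c,uv,z):
    m=robot.camera_model(c); uv=np.asarray(uv,float)
    d=np.stack([(uv[...,0]-m["cx"])/m["fx"],(uv[...,1]-m["cy"])/m["fy"],np.ones(uv.shape[:-1])],-1)@m["R"]
    o=-m["R"].T@m["t"]; return o+d*((z-o[2])/d[...,2])[...,None]
E
python3 - <<'E'
from h import *
out=[]
for c,win in(("scene",(280,170,90,100)),("side",(290,140,85,125))):
    im=cv2.imread(f"pics/{c}0.png"); robot.read_camera(c)
    best=[d for d in robot.outline_of(c,"clamp_rim") if np.hypot(*(d["pixel"]-np.array([320,227] if c=="scene" else [330,224])))<25]
    if best:
        cs=cv2.findContours(best[0]["pixels"].astype(np.uint8),cv2.RETR_EXTERNAL,cv2.CHAIN_APPROX_NONE)[0]
        k=max(cs,key=len)[:,0]; h=cv2.convexHull(k)[:,0]
        # base part: contour below row
        r=220 if c=="side" else 225
        P=onplane(c,k[k[:,1]>r],0.009)[:,:2]
        A=np.c_[2*P,np.ones(len(P))]; s=np.linalg.lstsq(A,(P**2).sum(1),rcond=None)[0]
        print(c,"base centre",s[:2].round(4),"r",np.sqrt(s[2]+s[:2]@s[:2]).round(4))
    x,y,w,hh=win; cr=cv2.resize(im[y:y+hh,x:x+w],None,fx=4.6,fy=4.6,interpolation=cv2.INTER_CUBIC); out.append(cr)
H=max(o.shape[0] for o in out); out=[cv2.copyMakeBorder(o,0,H-o.shape[0],0,0,0) for o in out]
o=np.hstack(out); cv2.imwrite("pics/crop1.png",o); print(o.shape)
E
```

```text
scene base centre [0.5208 0.0159] r 0.0832
side base centre [0.5198 0.0146] r 0.0847
(575, 805, 3)
```

View pics/crop1.png

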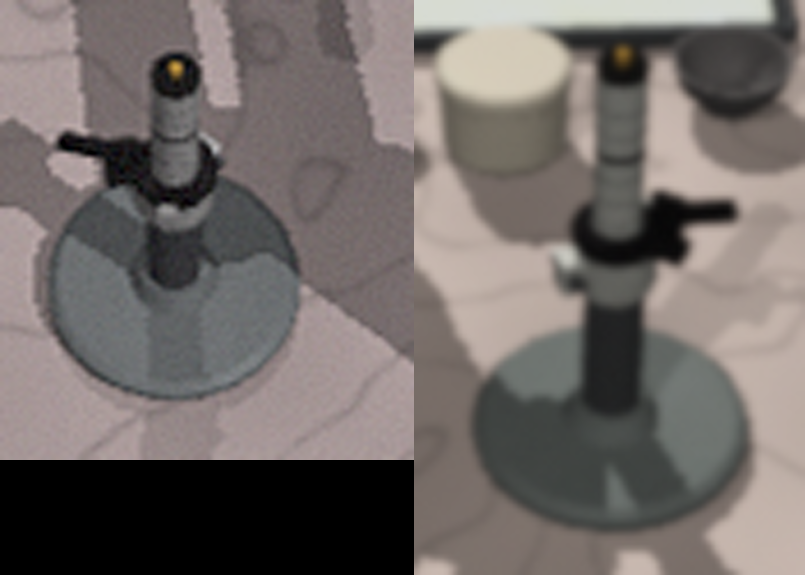

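The crop confirms the small grey stand (base radius 84 mm vs 85 given): brass screw at scene (318,185) / side (335,152), wide mark at scene (318,199.6) / side (335,174), lever tip at scene (293.5,200.4) / side (360,186).

```bash
cat >> h.py <<'E'
def tri(a,b):
    A=[];B=[]
    for c,uv in(("scene",a),("side",b)):
        m=robot.camera_model(c);o=-m["R"].T@m["t"];d=onplane(c,np.array(uv,float),0.)-o;d/=np.linalg.norm(d)
        M=np.eye(3)-np.outer(d,d);A.append(M);B.append(M@o)
    x=np.linalg.solve(sum(A),sum(B));return x,[np.linalg.norm(M@x-b) for M,b in zip(A,B)]
E
python3 - <<'E'
from h import *
for n,a,b in(("screw",(318.0,184.6),(334.9,151.5)),("mark",(318,199.6),(334.5,174.1)),("tip",(293.2,200.2),(359.5,185.6))): print(n,tri(a,b))
ax=np.array([.5203,.0152])
for c in("scene","side"):
    print(c,proj(c,[[*ax,z] for z in(.018,.17,.23,.29)]).round(1).tolist())
    for a in np.arange(-180,180,10):
        pass
s,_=tri((293.2,200.2),(359.5,185.6)); print(np.degrees(np.arctan2(s[1]-ax[1],s[0]-ax[0])),np.hypot(*(s[:2]-ax)))
from scipy.spatial.transform import Rotation as R
st=robot.read_state();print(R.from_rotvec(st["orientation"]).as_matrix().round(3))
m=robot.camera_model("wrist");print(m)
E
```

```text
screw (array([0.51918137, 0.01703605, 0.28358212]), [np.float64(0.0007452568176048131), np.float64(0.0007452568176049622)])
mark (array([0.52088093, 0.02077358, 0.21183599]), [np.float64(0.0004952663230103407), np.float64(0.0004952663230101263)])
tip (array([ 0.57838403, -0.01771243,  0.20473817]), [np.float64(0.001966940138349971), np.float64(0.0019669401383498597)])
scene [[316.7, 229.4], [316.9, 205.5], [316.9, 194.7], [317.0, 183.1]]
side [[332.2, 229.4], [333.8, 188.2], [334.5, 169.7], [335.2, 149.6]]
-29.537397441200177 0.0667606352419118
[[-0.931  0.365 -0.   ]
 [ 0.365  0.931 -0.   ]
 [-0.    -0.    -1.   ]]
{'fx': 309.70691628693146, 'fy': 309.70691628693146, 'cx': 319.92700339781794, 'cy': 198.15978148901445, 'mount': array([[ 7.69785413e-04, -9.64366644e-01, -2.64568297e-01,
         7.35767488e-02],
       [ 9.99999697e-01,  7.12785334e-04,  3.11446159e-04,
        -5.28961306e-04],
       [-1.11767884e-04, -2.64568457e-01,  9.64366901e-01,
        -1.66724624e-01],
       [ 0.00000000e+00,  0.00000000e+00,  0.00000000e+00,
         1.00000000e+00]])}
```

```bash
python3 - <<'E'
from h import *
for n,a,b in(("biggrey base",(231,258),(431,245)),("biggrey top",(212.5,206),(456,151)),("purple base",(412,237),(254,194)),("purple top",(425,201),(247,135)),("green base",(351,111),(180,347)),("green top",(358,44),(143,253)),("crock",(393,290),(310,155)),("bowl",(349,340),(359,155))): print(n,tri(a,b)[0].round(3))
E
```

```text
biggrey base [ 0.786 -0.047  0.009]
biggrey top [ 0.783 -0.049  0.324]
purple base [0.287 0.19  0.008]
purple top [0.288 0.186 0.228]
green base [ 0.162 -0.319  0.008]
green top [ 0.164 -0.317  0.32 ]
crock [0.462 0.306 0.07 ]
bowl [0.632 0.347 0.034]
```

{"op": "carry_out", "data": {
  "rows": [
    [0, 0, -0.04, 0, 0, 5],
    [0, 0, -0.1, 0, 0, 15],
    [-0.05, -0.03, -0.15, 0, 0, 25],
    [-0.1, -0.06, -0.19, 0, 0, 35],
    [-0.15, -0.09, -0.2, 0, 0, 45],
    [-0.2, -0.12, -0.2, 0, 0, 55],
    [-0.25, -0.15, -0.2, 0, 0, 65],
    [-0.3, -0.18, -0.2, 0, 0, 75],
    [-0.35, -0.21, -0.2, 0, 0, 85],
    [-0.4, -0.24, -0.2, 0, 0, 95],
    [-0.45, -0.27, -0.2, 0, 0, 105],
    [-0.5, -0.3, -0.2, 0, 0, 115]
  ],
  "jaw": 0
}}

```text
t: 2.7
tool_pos: [0.576, 0.095, 0.4188]
orientation: [2.92, 1.158, 0.001]
force: [1.0, 1.6, 0.2]
opening: 0.0931
gripper_force: 0.0
```

{"op": "carry_out", "data": {
  "rows": [
    [0, 0.005, 0.03, 0, -5, 0],
    [-0.005, 0.01, 0.08, 0, -12, 0],
    [-0.01, 0.015, 0.13, 0, -20, 0],
    [-0.015, 0.02, 0.18, 0, -27, 0],
    [-0.016, 0.02, 0.21, 0, -30, 0],
    [-0.016, 0.02, 0.218, 0, -30, 0],
    [-0.016, 0.02, 0.218, 0, -30, 0]
  ]
}}

```text
t: 3.58
tool_pos: [0.5775, 0.0712, 0.2014]
orientation: [2.658, 1.062, -0.71]
force: [-0.5, 0.7, 1.2]
opening: 0.093
gripper_force: 0.0
```

```bash
cat >> h.py <<'E'
from scipy.spatial.transform import Rotation as Rot
def wpose():
    st=robot.read_state();M=robot.camera_model("wrist")["mount"]
    T=np.eye(4);T[:3,:3]=Rot.from_rotvec(st["orientation"]).as_matrix();T[:3,3]=st["tool_pos"]
    return T@M
def wproj(T,X):
    m=robot.camera_model("wrist");p=(np.asarray(X,float)-T[:3,3])@T[:3,:3]
    r=np.hypot(p[...,0],p[...,1]);th=np.arctan2(r,p[...,2]);k=m["fx"]*th/np.maximum(r,1e-9)
    return np.stack([m["cx"]+k*p[...,0],m["cy"]+k*p[...,1]],-1)
def ring(ax,r,z,n=72):
    a=np.linspace(0,2*np.pi,n);return np.c_[ax[0]+r*np.cos(a),ax[1]+r*np.sin(a),np.full(n,z)]
E
python3 - <<'E'
from h import *
T=wpose();print(robot.read_state()["tool_pos"],T[:3,3],robot.read_state()["t"])
im=robot.read_camera("wrist");cv2.imwrite("pics/w1.png",im[...,::-1]);np.save("T1.npy",T)
ax=[.5203,.0152]
print(wproj(T,[[*ax,z] for z in(.17,.225,.28,.287)]).round(1))
p=wproj(T,[*ax,.21]);x,y=int(p[0])-70,max(0,int(p[1])-60)
cv2.imwrite("pics/w1c.png",cv2.resize(im[y:y+120,x:x+140,::-1],None,fx=5,fy=5,interpolation=cv2.INTER_CUBIC));print(x,y)
E
```

```text
[0.57749386 0.07119836 0.20140216] [0.68295582 0.17169377 0.30948847] 3.575
[[321.1 268.8]
 [321.3 329.3]
 [321.5 400. ]
 [321.5 409.4]]
251 251
```

View pics/w1c.png

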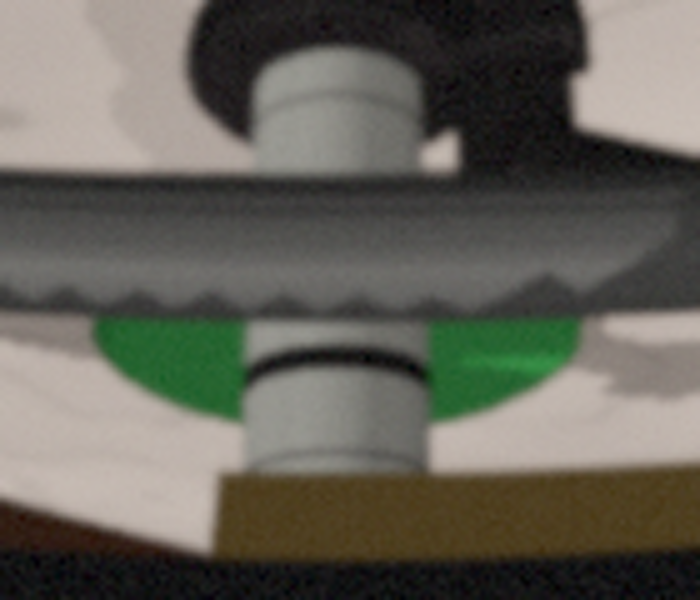

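The wrist view is inverted (world up is image down). It shows the column meeting the cam ring at about row 260, the wide mark at about (318,323), thin marks at about rows 270 and 341, and the blade to the right. Part of the gripper crosses in the middle.

```bash
python3 - <<'E'
from h import *
from scipy.optimize import least_squares
T=np.load("T1.npy");im=cv2.imread("pics/w1.png").astype(float).mean(2)
# column edges at rows 316..345 and 265..283
for r in(265,275,280,318,330,338):
    g=np.gradient(cv2.GaussianBlur(im,(0,0),1)[r]); print(r,[ (i,round(g[i])) for i in range(290,350) if abs(g[i])>8 and abs(g[i])>=abs(g[i-1]) and abs(g[i])>=abs(g[i+1])])
print("prof",[(r,int(v)) for r,v in enumerate(im[:,312:325].mean(1)) if 252<=r<=288 or 312<=r<=348])
ax0=np.array([.5203,.0152]);cam=T[:2,3];u=(cam-ax0)/np.linalg.norm(cam-ax0)
for ax in(ax0,ax0+.002*u):
    n=ax+.014*u
    print([(round(z,3),wproj(T,[*n,z])[1].round(1)) for z in np.arange(.164,.25,.005)])
    v=np.array([-u[1],u[0]])
    for z in(.175,.225): print(z,wproj(T,[[*(ax+.014*v),z],[*(ax-.014*v),z]])[:,0].round(1))
E
```

```text
265 [(303, 24), (333, -14)]
275 [(294, -23), (301, 25), (335, -16)]
280 [(336, 14), (342, -38)]
318 [(300, 20), (336, -9)]
330 [(299, 20), (336, -9)]
338 [(299, -9), (336, 20)]
prof [(252, 30), (253, 31), (254, 26), (255, 27), (256, 28), (257, 28), (258, 27), (259, 38), (260, 73), (261, 108), (262, 127), (263, 133), (264, 135), (265, 135), (266, 134), (267, 133), (268, 128), (269, 119), (270, 120), (271, 127), (272, 133), (273, 134), (274, 135), (275, 135), (276, 134), (277, 135), (278, 135), (279, 134), (280, 134), (281, 134), (282, 134), (283, 133), (284, 125), (285, 104), (286, 74), (287, 49), (288, 41), (312, 70), (313, 62), (314, 72), (315, 99), (316, 124), (317, 131), (318, 126), (319, 107), (320, 68), (321, 32), (322, 20), (323, 40), (324, 81), (325, 117), (326, 131), (327, 134), (328, 134), (329, 133), (330, 133), (331, 133), (332, 133), (333, 133), (334, 134), (335, 133), (336, 132), (337, 132), (338, 132), (339, 129), (340, 120), (341, 111), (342, 120), (343, 128), (344, 124), (345, 102), (346, 74), (347, 60), (348, 58)]
[(np.float64(0.164), np.float64(253.7)), (np.float64(
[... 768 characters left out ...]
 np.float64(257.4)), (np.float64(0.174), np.float64(262.5)), (np.float64(0.179), np.float64(267.8)), (np.float64(0.184), np.float64(273.2)), (np.float64(0.189), np.float64(278.7)), (np.float64(0.194), np.float64(284.3)), (np.float64(0.199), np.float64(290.0)), (np.float64(0.204), np.float64(295.9)), (np.float64(0.209), np.float64(301.8)), (np.float64(0.214), np.float64(307.9)), (np.float64(0.219), np.float64(314.0)), (np.float64(0.224), np.float64(320.3)), (np.float64(0.229), np.float64(326.7)), (np.float64(0.234), np.float64(333.2)), (np.float64(0.239), np.float64(339.8)), (np.float64(0.244), np.float64(346.4)), (np.float64(0.249), np.float64(353.2))]
0.175 [304.4 337.9]
0.225 [302.6 340. ]
```

View pics/w1.png

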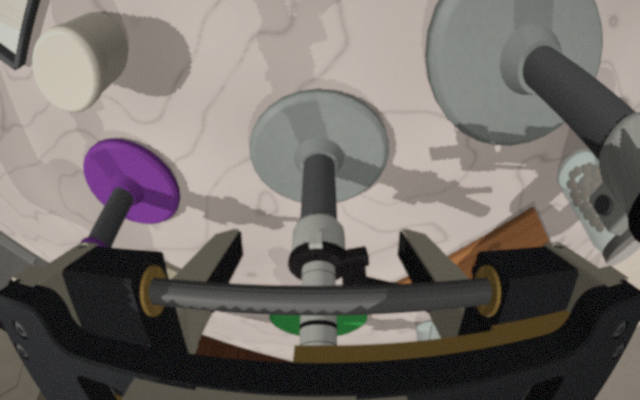

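Measured rim z 0.1705 (0.170 expected), mark z 0.2245, and thin-mark spacing matches, so column is about 0.054. Next I compute the approach: a pre-pose above the column, then down to the grip height.

```bash
cat >> h.py <<'E'
def rel(pos,yaw_y_deg):
    "shift and turn (deg) in the present tool axes to reach pos, tool down, tool y at that azimuth"
    st=robot.read_state();R0=Rot.from_rotvec(st["orientation"]);a=np.radians(yaw_y_deg)
    y=np.array([np.cos(a),np.sin(a),0]);z=np.array([0,0,-1.]);x=np.cross(y,z)
    R1=Rot.from_matrix(np.c_[x,y,z]);return np.r_[R0.inv().apply(np.array(pos)-st["tool_pos"]),(R0.inv()*R1).as_rotvec(degrees=True)]
E
python3 - <<'E'
from h import *
np.set_printoptions(suppress=True)
print(robot.read_state()["tool_pos"],robot.read_state()["q"].round(2))
for p,y in(((.58,.072,.33),-46.4),((.519,.0168,.33),-60),((.519,.0168,.33),-78),((.519,.0168,.232),-78)):print(rel(p,y).round(4))
E
```

```text
[0.57802887 0.07116573 0.20284106] [ 0.21  0.55  1.1  -0.29  1.93  0.97]
[-0.0615  0.001  -0.1113  0.089  29.7996 -0.0637]
[-0.1328 -0.0011 -0.0705  3.6251 29.647  13.2278]
[-0.1328 -0.0011 -0.0705  8.302  29.0075 30.8136]
[-0.0841 -0.0012  0.0146  8.302  29.0075 30.8136]
```

{"op": "carry_out", "data": {
  "rows": [
    [-0.01, 0, -0.03, 0, 5, 0],
    [-0.03, 0, -0.07, 0, 13, 0],
    [-0.05, 0, -0.1, 0, 21, 0],
    [-0.062, 0.001, -0.111, 0.1, 29.8, 0],
    [-0.1, 0, -0.09, 1.8, 29.7, 6.6],
    [-0.133, -0.001, -0.07, 3.6, 29.6, 13.2],
    [-0.133, -0.001, -0.07, 6, 29.3, 22],
    [-0.133, -0.001, -0.07, 8.3, 29, 30.8],
    [-0.133, -0.001, -0.07, 8.3, 29, 30.8]
  ]
}}

```text
t: 4.75
tool_pos: [0.5188, 0.0162, 0.3311]
orientation: [3.123, 0.33, 0.003]
force: [-0.2, -0.7, -0.1]
opening: 0.0929
gripper_force: 0.0
```

```bash
python3 - <<'E'
from h import *
np.set_printoptions(suppress=True)
for _ in range(3): 
    T=wpose();s=robot.read_state();print(s["t"],s["tool_pos"],s["q"].round(2),rel((.519,.0168,.232),-78).round(4));im=robot.read_camera("wrist")
cv2.imwrite("pics/w2.png",im[...,::-1])
print(wproj(T,[[.519,.0168,z] for z in(.17,.2793,.2863)]).round(1))
cv2.imwrite("pics/w2c.png",cv2.resize(im[120:320,190:450,::-1],None,fx=3,fy=3,interpolation=cv2.INTER_CUBIC))
E
```

```text
4.75 [0.51879431 0.01621453 0.33108599] [-0.07 -0.11  1.53 -0.    1.72  1.29] [ 0.0002 -0.0007  0.0991  0.1085 -0.1002  0.0492]
4.8 [0.51876164 0.01636004 0.33047671] [-0.07 -0.11  1.53 -0.    1.72  1.29] [ 0.0003 -0.0005  0.0985  0.0928 -0.0369  0.2078]
4.85 [0.51870323 0.01649319 0.32986181] [-0.07 -0.11  1.53 -0.    1.72  1.29] [ 0.0004 -0.0004  0.0979  0.0742  0.0257  0.2354]
[[319.2 182.8]
 [319.1 214.9]
 [319.1 218. ]]
```

View pics/w2c.png

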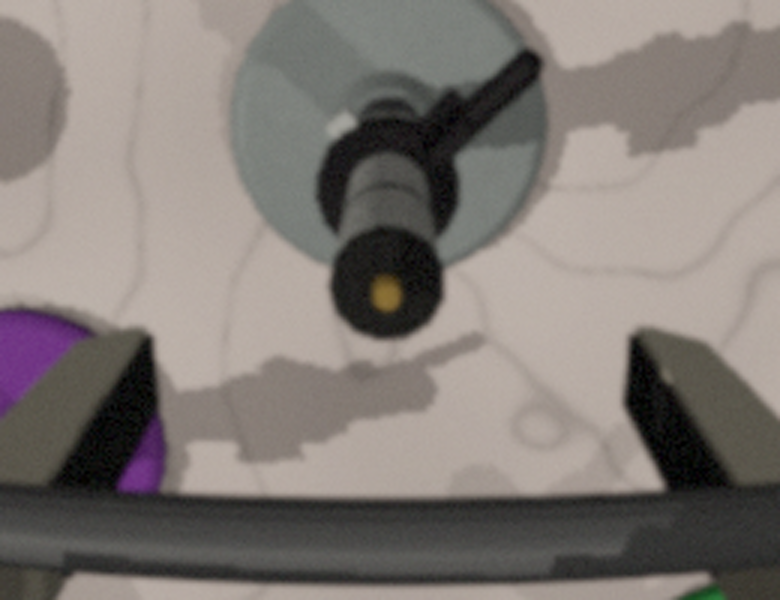

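The crop shows the screw at (319,217.7), against (319.1,218.0) predicted, so the axis is right. The fingers are clear on both sides and the lever tip is at about (367,140).

```bash
python3 - <<'E'
from h import *
T=wpose()
for a in range(-50,-9,5):
    c,s=np.cos(np.radians(a)),np.sin(np.radians(a)); print(a,wproj(T,[[.519+r*c,.0168+r*s,z] for r,z in((30,.202),(72,.205),(72,.212))and((.03,.202),(.072,.205),(.072,.212))]).round(0).tolist())
E
```

```text
-50 [[347.0, 176.0], [386.0, 157.0], [387.0, 158.0]]
-45 [[345.0, 174.0], [383.0, 151.0], [384.0, 152.0]]
-40 [[344.0, 171.0], [379.0, 146.0], [381.0, 147.0]]
-35 [[342.0, 169.0], [375.0, 141.0], [376.0, 141.0]]
-30 [[340.0, 168.0], [371.0, 136.0], [372.0, 137.0]]
-25 [[338.0, 166.0], [366.0, 132.0], [367.0, 132.0]]
-20 [[336.0, 164.0], [360.0, 128.0], [361.0, 128.0]]
-15 [[334.0, 163.0], [355.0, 124.0], [355.0, 125.0]]
-10 [[331.0, 162.0], [348.0, 121.0], [349.0, 122.0]]
```

{"op": "carry_out", "data": {
  "rows": [
    [0, 0, 0.02, 0, 0, 0],
    [0, 0, 0.05, 0, 0, 0],
    [0, 0, 0.08, 0, 0, 0],
    [0, 0, 0.098, 0, 0, 0],
    [0, 0, 0.098, 0, 0, 0],
    [0, 0, 0.098, 0, 0, 0]
  ]
}}

```text
t: 5.65
tool_pos: [0.5186, 0.0165, 0.2308]
orientation: [3.123, 0.33, -0.004]
force: [1.5, -0.0, 0.1]
opening: 0.0932
gripper_force: 0.0
```

{"op": "carry_out", "data": {
  "rows": [
    [0, 0, 0, 0, 0, 0],
    [0, 0, 0, 0, 0, 0],
    [0, 0, 0, 0, 0, 0],
    [0, 0, 0, 0, 0, 0],
    [0, 0, 0, 0, 0, 0],
    [0, 0, 0, 0, 0, 0],
    [0, 0, 0, 0, 0, 0],
    [0, 0, 0, 0, 0, 0]
  ],
  "jaw": 255,
  "force": 45
}}

```text
t: 6.65
tool_pos: [0.5179, 0.0172, 0.2297]
orientation: [-3.124, -0.33, 0.007]
force: [-0.6, 4.7, -1.1]
opening: 0.0275
gripper_force: 45.0
```

{"op": "carry_out", "data": {
  "rows": [
    [0, -0.0005, 0.004, 0, 0, 0],
    [0, -0.0007, 0.01, 0, 0, 0],
    [0, -0.0007, 0.016, 0, 0, 0],
    [0, -0.0007, 0.022, 0, 0, 0],
    [0, -0.0007, 0.028, 0, 0, 0],
    [0, -0.0007, 0.034, 0, 0, 0],
    [0, -0.0007, 0.04, 0, 0, 0],
    [0, -0.0007, 0.045, 0, 0, 0],
    [0, -0.0007, 0.049, 0, 0, 0],
    [0, -0.0007, 0.05, 0, 0, 0],
    [0, -0.0007, 0.05, 0, 0, 0]
  ]
}}

```text
t: 8.02
tool_pos: [0.5179, 0.0172, 0.1809]
orientation: [3.123, 0.329, -0.005]
force: [-3.9, 1.8, 8.2]
opening: 0.0271
gripper_force: 45.0
```

```bash
cat > m.py <<'E'
import sys
from h import *
n=sys.argv[1];Z=[];F=[]
for i in range(6):
    T=wpose();s=robot.read_state();Z.append(s["tool_pos"]);F.append(s["force"]);im=robot.read_camera("wrist")
    A=im.astype(float) if i==0 else A+im
im=(A/6).astype(np.uint8);Z=np.array(Z);T[:3,3]+=Z.mean(0)-Z[-1]
print(s["t"],"pos",Z.mean(0).round(4),Z.std(0).round(4),"F",np.mean(F,0).round(1),"open",s["opening"],"grip",s["gripper_force"],"q6",s["q"][5].round(2))
cv2.imwrite(f"pics/{n}.png",im[...,::-1]);np.save(n+".npy",T)
ax=np.array([.519,.0168]);u=T[:2,3]-ax;u/=np.linalg.norm(u);p=[*(ax+.014*u)]
g=im.astype(float).mean(2);pr=wproj(T,[*p,.17]);c=int(round(pr[0]));
print("rows for z=.17,.175,.185,.2,.225",c,wproj(T,[p+[z] for z in(.17,.175,.185,.2,.225)])[:,1].round(1))
r0=int(pr[1]);print([(r,int(g[r,c-4:c+5].mean())) for r in range(r0-10,r0+40)])
x,y=c-60,r0-45;cv2.imwrite(f"pics/{n}c.png",cv2.resize(im[y:y+100,x:x+130,::-1],None,fx=6,fy=6,interpolation=cv2.INTER_CUBIC));print("crop",x,y)
E
python3 m.py p1
```

```text
8.275 pos [0.5179 0.0172 0.1809] [0. 0. 0.] F [-3.8  1.9  7.7] open 0.027783105333165577 grip 45.00211000442505 q6 1.3
rows for z=.17,.175,.185,.2,.225 320 [212.7 215.3 221.1 231.  252. ]
[(202, 27), (203, 26), (204, 26), (205, 27), (206, 27), (207, 26), (208, 26), (209, 27), (210, 26), (211, 26), (212, 29), (213, 42), (214, 58), (215, 59), (216, 43), (217, 46), (218, 69), (219, 83), (220, 87), (221, 88), (222, 88), (223, 88), (224, 85), (225, 80), (226, 81), (227, 85), (228, 88), (229, 88), (230, 88), (231, 88), (232, 88), (233, 87), (234, 86), (235, 82), (236, 77), (237, 80), (238, 85), (239, 88), (240, 88), (241, 88), (242, 88), (243, 88), (244, 88), (245, 88), (246, 88), (247, 88), (248, 88), (249, 88), (250, 86), (251, 80)]
crop 260 167
```

View pics/p1c.png

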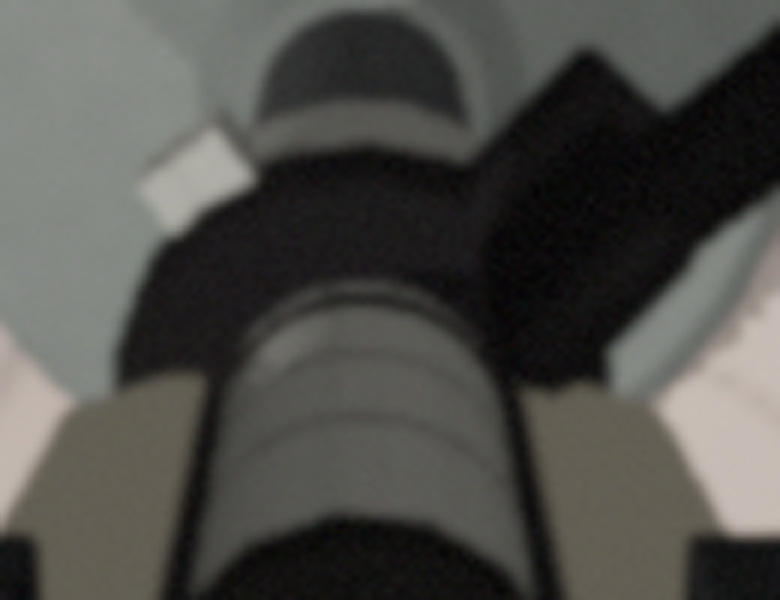

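The crop shows the wide mark at row ~216.5, just above the ring edge (row ~213), with thin marks at rows 225.3 and 236. That gives h ≈ 5–6.5 mm, so I push about 5.5 mm more with a firmer grip.

{"op": "carry_out", "data": {
  "rows": [
    [0, 0, 0.001, 0, 0, 0],
    [0, 0, 0.003, 0, 0, 0],
    [0, 0, 0.005, 0, 0, 0],
    [0, 0, 0.0055, 0, 0, 0],
    [0, 0, 0.0055, 0, 0, 0]
  ],
  "force": 60
}}

```text
t: 8.95
tool_pos: [0.5179, 0.0172, 0.1757]
orientation: [3.123, 0.329, -0.005]
force: [-4.0, 1.6, 8.5]
opening: 0.027
gripper_force: 60.0
```

```bash
python3 m.py p2; python3 - <<'E'
from h import *
# fit: thin marks rows -> heights, with camera radial offset from p1 and p2 + subpixel minima
ax=np.array([.519,.0168])
for n in("p1","p2"):
    T=np.load(n+".npy");g=cv2.imread(f"pics/{n}.png").astype(float).mean(2)
    u=T[:2,3]-ax;u/=np.linalg.norm(u);zz=np.arange(.16,.23,.0002)
    uv=wproj(T,np.c_[np.tile(ax+.014*u,(len(zz),1)),zz])
    v=np.mean([cv2.remap(g.astype(np.float32),(uv[:,0]+d).astype(np.float32)[None],uv[:,1].astype(np.float32)[None],cv2.INTER_CUBIC)[0] for d in range(-4,5)],0)
    i=[k for k in range(5,len(v)-5) if v[k]==v[k-5:k+6].min() and v[k]<max(v[k-5:k+6])-0.3]
    print(n,[(zz[k].round(4),v[k].round(0)) for k in i])
    k=np.argmax(np.diff(v[:120]));print("rim edge",zz[k].round(4))
E
```

```text
9.2 pos [0.5179 0.0172 0.1757] [0. 0. 0.] F [-4.5  1.5  9.5] open 0.027208251108723297 grip 60.00341534614563 q6 1.3
rows for z=.17,.175,.185,.2,.225 320 [215.5 218.3 224.4 234.9 257.3]
[(205, 27), (206, 27), (207, 26), (208, 27), (209, 27), (210, 25), (211, 26), (212, 26), (213, 26), (214, 26), (215, 25), (216, 27), (217, 45), (218, 70), (219, 83), (220, 87), (221, 89), (222, 89), (223, 88), (224, 85), (225, 80), (226, 80), (227, 85), (228, 88), (229, 88), (230, 88), (231, 88), (232, 88), (233, 88), (234, 86), (235, 82), (236, 78), (237, 80), (238, 85), (239, 88), (240, 88), (241, 88), (242, 88), (243, 88), (244, 88), (245, 88), (246, 88), (247, 88), (248, 88), (249, 88), (250, 87), (251, 81), (252, 66), (253, 40), (254, 20)]
crop 260 170
p1 [(np.float64(0.166), np.float32(26.0)), (np.float64(0.177), np.float32(41.0)), (np.float64(0.1918), np.float32(80.0)), (np.float64(0.197), np.float32(89.0)), (np.float64(0.2004), np.float32(88.0)), (np.float64(0.2068), np.float32(78.0)), (np.float64(0.2116), np.float32(88.0)), (np.float64(0.2174), np.float32(88.0)), (np.float64(0.2196), np.float32(88.0)), (np.float64(0.2286), np.float32(12.0))]
rim edge 0.1794
p2 [(np.float64(0.1702), np.float32(25.0)), (np.float64(0.1866), np.float32(80.0)), (np.float64(0.2016), np.float32(79.0)), (np.float64(0.2156), np.float32(89.0)), (np.float64(0.2232), np.float32(12.0)), (np.float64(0.2274), np.float32(17.0))]
rim edge 0.1728
```

View pics/p2c.png

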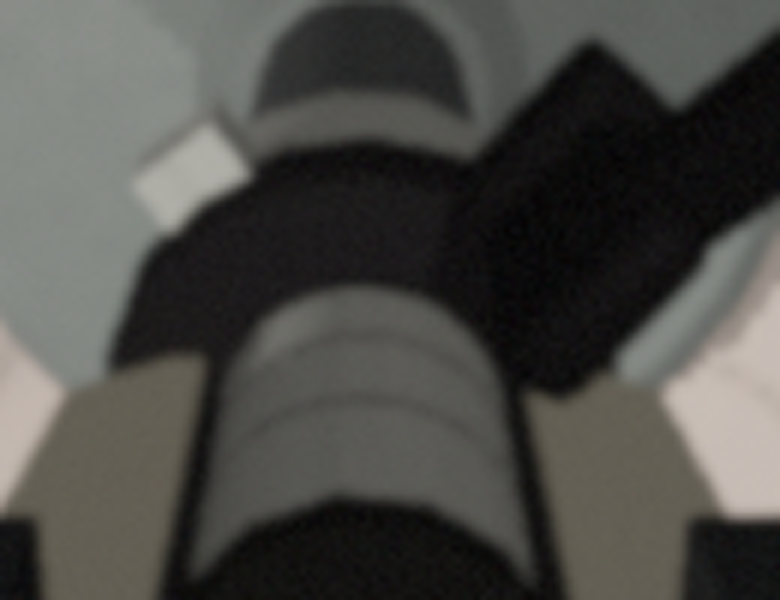

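Thin marks kept their rows (225.5 and 236.2), so there's no slip. The visible sliver in p1 and the arm displacement both put the mark at 0 ± 0.5 mm. Now I swing the lever (negative tool-z turn), checking the height as I go.

{"op": "carry_out", "data": {
  "rows": [
    [0, 0, 0, 0, 0, -3],
    [0, 0, 0, 0, 0, -7],
    [0, 0, 0, 0, 0, -11],
    [0, 0, 0, 0, 0, -15],
    [0, 0, 0, 0, 0, -19],
    [0, 0, 0, 0, 0, -23],
    [0, 0, 0, 0, 0, -27],
    [0, 0, 0, 0, 0, -31],
    [0, 0, 0, 0, 0, -35],
    [0, 0, 0, 0, 0, -38],
    [0, 0, 0, 0, 0, -40],
    [0, 0, 0, 0, 0, -40]
  ]
}}

```text
t: 10.75
tool_pos: [0.5183, 0.0167, 0.1757]
orientation: [2.822, 1.378, -0.004]
force: [-3.1, -0.5, 8.0]
opening: 0.0272
gripper_force: 60.3
```

```bash
python3 m.py p3 | cut -c1-900; python3 -c "
from h import *
s=robot.read_state();print(s['wrist_torque'],s['orientation'],rel((.519,.0168,.1757),-38).round(4))"
```

```text
11.0 pos [0.5183 0.0166 0.1757] [0. 0. 0.] F [-2.9 -0.4  8.2] open 0.02739290246590411 grip 60.28650166466832 q6 0.6
rows for z=.17,.175,.185,.2,.225 321 [216.  218.9 225.  235.5 258.1]
[(206, 28), (207, 27), (208, 27), (209, 27), (210, 27), (211, 26), (212, 26), (213, 26), (214, 27), (215, 27), (216, 32), (217, 59), (218, 91), (219, 109), (220, 115), (221, 116), (222, 116), (223, 116), (224, 113), (225, 108), (226, 108), (227, 113), (228, 116), (229, 116), (230, 116), (231, 117), (232, 117), (233, 116), (234, 114), (235, 109), (236, 104), (237, 108), (238, 114), (239, 116), (240, 116), (241, 117), (242, 117), (243, 117), (244, 116), (245, 116), (246, 116), (247, 117), (248, 117), (249, 117), (250, 115), (251, 108), (252, 89), (253, 56), (254, 27), (255, 18)]
crop 261 171
[-0.19103664  0.58832856 -0.15614088] [ 2.82247535  1.37723737 -0.00440476] [ 0.0005  0.0005 -0.     -0.0177  0.1702  0.0205]
```

View pics/p3c.png

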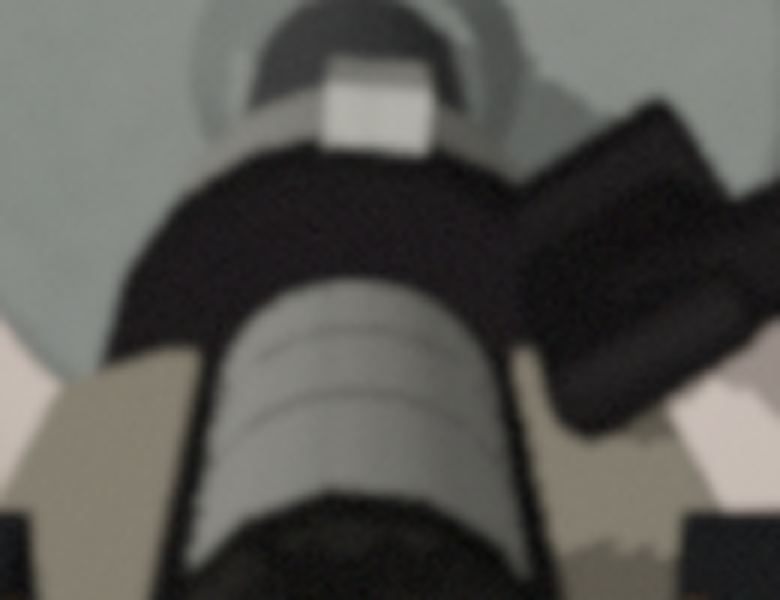

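The finger has met the blade and is carrying it; marks are unchanged (rows 225.5 and 236.1) and z is steady. I keep turning.

{"op": "carry_out", "data": {
  "rows": [
    [0, 0, 0, 0, 0, -3],
    [0, 0, 0, 0, 0, -7],
    [0, 0, 0, 0, 0, -11],
    [0, 0, 0, 0, 0, -15],
    [0, 0, 0, 0, 0, -19],
    [0, 0, 0, 0, 0, -23],
    [0, 0, 0, 0, 0, -27],
    [0, 0, 0, 0, 0, -29],
    [0, 0, 0, 0, 0, -30],
    [0, 0, 0, 0, 0, -30]
  ]
}}

```text
t: 12.3
tool_pos: [0.5188, 0.0165, 0.1757]
orientation: [2.37, 2.061, -0.004]
force: [0.3, 0.3, 5.5]
opening: 0.0274
gripper_force: 60.8
```

```bash
python3 m.py p4 | cut -c1-900; python3 -c "
from h import *
s=robot.read_state();print(s['wrist_torque'],s['orientation'],rel((.519,.0168,.1757),-8).round(4))"
```

```text
12.55 pos [0.5188 0.0165 0.1757] [0. 0. 0.] F [ 0.1 -0.4  5.9] open 0.0275193659364591 grip 60.76804546639323 q6 0.07
rows for z=.17,.175,.185,.2,.225 321 [216.6 219.4 225.6 236.1 258.7]
[(206, 25), (207, 26), (208, 25), (209, 26), (210, 25), (211, 26), (212, 25), (213, 26), (214, 25), (215, 27), (216, 34), (217, 66), (218, 102), (219, 122), (220, 128), (221, 129), (222, 129), (223, 129), (224, 126), (225, 119), (226, 119), (227, 125), (228, 128), (229, 129), (230, 130), (231, 129), (232, 129), (233, 129), (234, 127), (235, 121), (236, 116), (237, 120), (238, 126), (239, 129), (240, 129), (241, 130), (242, 129), (243, 130), (244, 129), (245, 129), (246, 129), (247, 130), (248, 130), (249, 129), (250, 128), (251, 120), (252, 99), (253, 63), (254, 31), (255, 20)]
crop 261 171
[-0.36175914 -0.01135012 -0.2109992 ] [ 2.36990969  2.06040247 -0.00347274] [ 3.000e-04  1.000e-04  0.000e+00 -2.900e-02  1.427e-01  7.500e-03]
```

{"op": "carry_out", "data": {
  "rows": [
    [0, 0, 0, 0, 0, -2],
    [0, 0, 0, 0, 0, -4],
    [0, 0, 0, 0, 0, -6],
    [0, 0, 0, 0, 0, -6]
  ]
}}

```text
t: 13.1
tool_pos: [0.519, 0.0165, 0.1757]
orientation: [2.258, 2.182, -0.003]
force: [0.9, -0.2, 5.1]
opening: 0.0274
gripper_force: 60.9
```

```bash
cat > s.py <<'E'
from h import *
s=robot.read_state();R=Rot.from_rotvec(s["orientation"]).as_matrix()
print(s["t"],"yaw_y",np.degrees(np.arctan2(R[1,1],R[0,1])).round(2),"q6",s["q"][5].round(4),"tq",s["wrist_torque"].round(2),"j6",s["joint_torque"][5].round(2),"F",s["force"].round(1),"pos",s["tool_pos"].round(4),s["opening"].round(4))
E
python3 s.py
```

```text
Traceback (most recent call last):
  File "s.py", line 3, in <module>
    print(s["t"],"yaw_y",np.degrees(np.arctan2(R[1,1],R[0,1])).round(2),"q6",s["q"][5].round(4),"tq",s["wrist_torque"].round(2),"j6",s["joint_torque"][5].round(2),"F",s["force"].round(1),"pos",s["tool_pos"].round(4),s["opening"].round(4))
                                                                                                                                                                                                                        ^^^^^^^^^^^^^^^^^^
AttributeError: 'float' object has no attribute 'round'
```

```bash
sed -i 's/,s\["opening"\].round(4)//' s.py; python3 s.py
```

```text
13.1 yaw_y -1.96 q6 -0.0307 tq [-0.4  -0.13 -0.13] j6 -0.43 F [ 0.9 -0.2  5.1] pos [0.519  0.0165 0.1757]
```

{"op": "carry_out", "data": {
  "rows": [
    [0, 0, 0, 0, 0, -2],
    [0, 0, 0, 0, 0, -4],
    [0, 0, 0, 0, 0, -4]
  ]
}}

```text
t: 13.48
tool_pos: [0.5191, 0.0165, 0.1757]
orientation: [2.181, 2.259, -0.003]
force: [1.6, -1.2, 4.8]
opening: 0.0274
gripper_force: 63.9
```

```bash
python3 s.py
```

```text
13.475 yaw_y 2.02 q6 -0.1002 tq [-0.5  -0.36 -0.52] j6 -0.84 F [ 1.6 -1.2  4.8] pos [0.5191 0.0165 0.1757]
```

{"op": "carry_out", "data": {
  "rows": [
    [0, 0, 0, 0, 0, -1],
    [0, 0, 0, 0, 0, -2],
    [0, 0, 0, 0, 0, -2]
  ]
}}

```text
t: 13.85
tool_pos: [0.5191, 0.0164, 0.1757]
orientation: [2.142, 2.296, -0.003]
force: [2.8, -0.5, 5.7]
opening: 0.0278
gripper_force: 68.3
```

```bash
python3 s.py; python3 m.py p5 | cut -c1-800
```

```text
13.85 yaw_y 3.97 q6 -0.1343 tq [-0.59 -0.45 -0.94] j6 -1.14 F [ 2.8 -0.5  5.7] pos [0.5191 0.0164 0.1757]
14.1 pos [0.5191 0.0164 0.1757] [0. 0. 0.] F [ 1.8 -0.5  5.4] open 0.02742573743216312 grip 68.26178267598152 q6 -0.13
rows for z=.17,.175,.185,.2,.225 320 [216.5 219.4 225.5 236.1 258.7]
[(206, 25), (207, 25), (208, 25), (209, 25), (210, 24), (211, 26), (212, 25), (213, 24), (214, 25), (215, 27), (216, 40), (217, 76), (218, 110), (219, 126), (220, 131), (221, 131), (222, 131), (223, 130), (224, 125), (225, 120), (226, 122), (227, 129), (228, 131), (229, 131), (230, 131), (231, 132), (232, 131), (233, 131), (234, 126), (235, 119), (236, 117), (237, 124), (238, 130), (239, 131), (240, 132), (241, 131), (242, 131), (243, 132), (244, 132), (245, 131), (246, 132), (247, 131), (248, 132), (249, 131), (250, 128), (251, 114), (252, 86), (253, 50), (254, 25), (255, 21)]
crop 260 171
```

View pics/p5c.png

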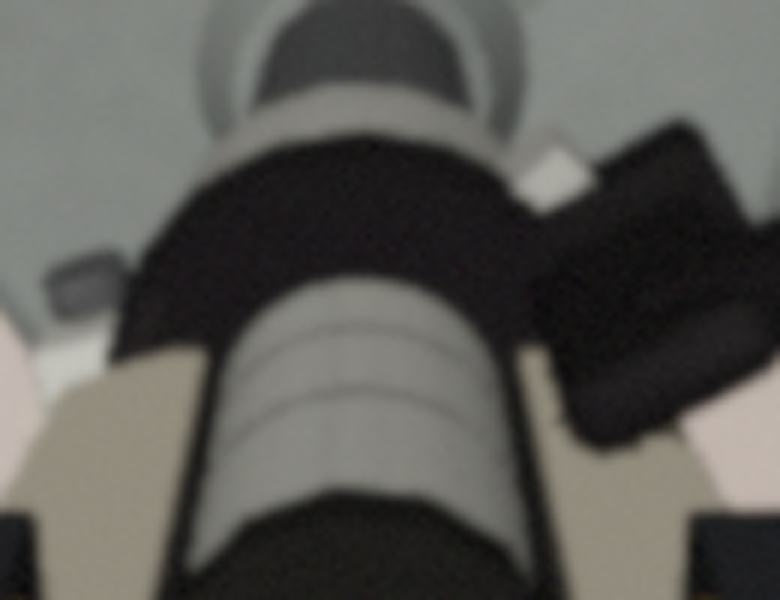

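The crop shows the blade resting on the right-hand finger and lagging slightly behind the gripper; marks are steady at rows 225.2 and 235.7. Torque has risen sharply since yaw ≈ 0, so I check numerically whether the lever has stopped.

```bash
python3 - <<'E'
from h import *
P={n:cv2.imread(f"pics/{n}.png",0) for n in("p3","p4","p5")}
t=P["p3"][185:252,345:400]
for n in("p4","p5"):
    best=[]
    for a in np.arange(-8,8.1,.5):
        M=cv2.getRotationMatrix2D((320,238),a,1);w=cv2.warpAffine(P[n],M,(640,400),flags=cv2.INTER_CUBIC)
        # dark mask comparison: blade is dark (<60)
        A=(cv2.GaussianBlur(t,(0,0),1)<55);B=(cv2.GaussianBlur(w[185:252,345:400],(0,0),1)<55);best.append(((A!=B).sum(),a))
    print(n,sorted(best)[:4])
g=lambda im:[int(np.nonzero(im[r,352:420]>70)[0][0])+352 if (im[r,352:420]>70).any() else None for r in(188,192,196,200)]
for n in P: print(n,g(P[n]), [next((r for r in range(225,260) if P[n][r,c]>60),None) for c in(356,358,360,364,368,372,376)])
for _ in range(2):
    T=wpose();robot.read_camera("wrist")
    for d in robot.outline_of("wrist","lever")[:2]: print(d["conf"],d["pixel"],d["pixels"].sum(),np.flatnonzero(d["pixels"].any(0))[[0,-1]],np.flatnonzero(d["pixels"].any(1))[[0,-1]])
ax=np.array([.519,.0165])
for n in("p3","p4","p5"):
    T=np.load(n+".npy")
    for r in(.072,):
        print(n,[(a,wproj(T,[ax[0]+r*np.cos(np.radians(a)),ax[1]+r*np.sin(np.radians(a)),.208]).round(0).tolist()) for a in range(-16,40,4)])
E
```

```text
p4 [(np.int64(91), np.float64(0.5)), (np.int64(94), np.float64(0.0)), (np.int64(129), np.float64(1.0)), (np.int64(149), np.float64(-0.5))]
p5 [(np.int64(141), np.float64(4.0)), (np.int64(151), np.float64(3.5)), (np.int64(179), np.float64(4.5)), (np.int64(203), np.float64(3.0))]
p3 [352, 352, 352, 380] [243, 244, 244, 243, 240, 237, 234]
p4 [352, 352, 352, 352] [243, 244, 244, 243, 241, 237, 234]
p5 [352, 352, 352, 352] [244, 245, 246, 245, 243, 241, 238]
0.95 [363.7, 212.8] 4704 [278 446] [191 245]
0.78 [617.7, 367.0] 264 [609 639] [323 378]
0.96 [363.3, 212.9] 4936 [277 446] [190 246]
0.82 [41.0, 18.0] 1535 [ 8 70] [ 0 43]
p3 [(-16, [458.0, 215.0]), (-12, [455.0, 206.0]), (-8, [452.0, 198.0]), (-4, [448.0, 189.0]), (0, [443.0, 180.0]), (4, [437.0, 172.0]), (8, [431.0, 164.0]), (12, [424.0, 157.0]), (16, [416.0, 150.0]), (20, [408.0, 143.0]), (24, [398.0, 137.0]), (28, [389.0, 132.0]), (32, [378.0, 127.0]), (36, [368.0, 123.0])]
p4 [(-16, [454.0, 281.0]), (-12, [456.0, 273.0]), (-8, [458.0, 265.0]), (-4, [460.0, 256.0]), (0, [460.0, 247.0]), (4, [460.0, 238.0]), (8, [459.0, 230.0]), (12, [458.0, 221.0]), (16, [456.0, 212.0]), (20, [453.0, 203.0]), (24, [449.0, 194.0]), (28, [445.0, 185.0]), (32, [440.0, 177.0]), (36, [434.0, 169.0])]
p5 [(-16, [443.0, 304.0]), (-12, [447.0, 296.0]), (-8, [450.0, 289.0]), (-4, [453.0, 281.0]), (0, [456.0, 273.0]), (4, [458.0, 264.0]), (8, [459.0, 256.0]), (12, [460.0, 247.0]), (16, [460.0, 238.0]), (20, [459.0, 229.0]), (24, [458.0, 220.0]), (28, [455.0, 211.0]), (32, [453.0, 203.0]), (36, [449.0, 194.0])]
```

The lever turned with the gripper up to yaw ≈ 0°, then lagged 4° with a sharp torque rise (about 25 N at the blade, against 9 N at most to move it). It is on its closed stop. The column hasn't slipped and is still gripped, so I'm handing in.

```bash
python3 s.py; python3 -c "
from plant import robot
print(robot.close_job())"
```

```text
14.35 yaw_y 3.95 q6 -0.1341 tq [-0.63 -0.51 -0.98] j6 -0.99 F [ 2.  -1.7  5.4] pos [0.5192 0.0164 0.1757]
the job is handed in; nothing more can be done
None
```

I pushed the column of the small grey stand down until the wide mark was level with the clamp top (within about 1 mm by my measurements), swung the lever to its closed stop, and handed the job in at about 14 s with the column still gripped; the job returned no verdict.

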